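# Put the long stir bar into the flip-cap vial

### The arm

A 6-joint arm with a two-finger parallel gripper is mounted at the origin on the work surface. World frame = base frame: x ahead of the robot, y to its left, z up, the work surface at z = 0. Lengths are in m, angles in rad, forces in N, time in s.
With the tool pointing down it reaches from about 0.425 to 0.95 m from the base axis. Payload 3.5 kg.
Tool frame: the origin (TCP) lies on the centre line of the jaws, within the pads' length; the fingertips stand 25 mm ahead of it and the grasp point (between the pads) lies 6 mm ahead of it (ctrl.finger_overhang is the distance from the TCP to the fingertips, in m); z points along the fingers, y is the line along which they close (so a half turn about z gives the same grasp; the last joint's range is limited). The gripper opens to 85 mm and grips with 20 to 120 N. Pads are 22 mm wide; open, the fingers measure 114 mm over their backs; the gripper's body (76 mm by 85 mm) begins 54 mm behind the grasp point. The pads swing forward as they close: fully open they stand 13 mm farther back than shut.
Start: joints at [-1.498, 0.286, 1.577, -0, 1.279, -0.15], TCP at [0.149, -0.658, 0.256] pointing down, gripper open.
Joint ranges: [-2.77, 2.77], [-0.9, 2.22], [0.21, 2.48], [-1.53, 4.67], [0.24, 2.81], [-2.84, 2.84]. Speed limits (rad/s): [2.79, 2.79, 3.14, 3.14, 3.14, 3.14].

### API

Orientations are given as a unit quaternion [x, y, z, w].
In Python, from plant import get_state, imaging, job, ctrl gives the robot as it stands.
- The arm moves only by the tool jog_arm, never from a script. Its argument "increments" is a list of rows, each an object of numbers: "dx", "dy", "dz": the shift along the world's x, y, z each as a share of 12 cm, from -1 to 1; "ax", "ay", "az": the turn, a rotation vector about the world's x, y, z each as a share of pi/2 rad, from -1 to 1; "gripper": the gripper command: -1 is shut, 1 is fully open, values between are in proportion. A call has 1 to 10 rows; each row is the pose to reach, as a shift and turn from the pose commanded when the call began; what a row does not reach only later rows make up. A row lasts 1/10 s, in which the tool goes at most 50 mm and 8.59 degrees, less where a joint would pass 70% of its speed; a pose out of reach is approached as far as the arm can. A call with a number of a shift or a turn outside -1 to 1 is refused whole. A call with a gripper value outside its range is refused whole. The fingers move at their own pace and stop on an object; "force" is the grip in N (left out, the last holds). Time passes only in rows, so rows that repeat a pose let the fingers close. It gives the time, the measured TCP pose, the force, the opening and the grip force at its end, in the units of the state.
- get_state(): the state, without advancing time (a new reading comes with each control period).
- imaging.read_camera(name): name is "scene" or "top" or "wrist"; returns a dict with "frame" (400x640x3 uint8, blue, green, red), "depth" (400x640 float32, m along the optical axis (not along the pixel's ray), 0 where there is no reading), "camera_matrix" (3x3 intrinsics, pixels), "extrinsics" (4x4, takes a point from camera to world coordinates); the wrist camera has in their place "mount" (4x4, takes a point from camera to tool coordinates, whose origin is the TCP and whose axes are the flange's). Camera axes: x right, y up, looking along -z (the intrinsics and any distortion apply to the point x, -y, -z); pixel columns grow to the right and rows downward; lengths in m; the calibration is good to about 2 mm. A picture is of the moment at which its call begins: read the wrist's pose just before it.
- job.sign_off(): hands the job in; it is judged then, once.
The state is a dict: "time": time; "qpos": joint angles; "dq": joint speeds; "joint_efforts": joint torques, N m; "eef_pos": TCP position; "tcp_rot": TCP orientation; "contact_force": force on the tool from outside, world axes, zero at the start; "wrist_torque": the same for the moment, N m; "opening": opening from 0.0 (shut) to 1.0 (fully open); "finger_force": force on a finger pad.
Only numpy, scipy, OpenCV 4.12 (cv2) and the standard library are available. Lean on these libraries where they do the work, as an engineer would, in place of code of your own. Each camera call takes 0.05 s, during which the arm holds its last target. There are 200 camera calls.

### The job

Flip open the cap of the vial on the mixer, take the long straight stir bar out of the sloped dispenser and drop it into the vial, then press the cap fully shut, gently so that the vial is not crushed. Leave the other two stir bars in their compartments and do not push the mouse or the tube rack about.

Things in the scene. Friction and masses are not known exactly. Their poses are not given: they have to be found in the camera images.
- dispenser: Fixed grey dispenser, 125 x 276 x 148 mm, with a clear shelf over it; small boxes on the shelf reach 188 mm. Origin: centre of the underside; x runs from its low open front (robot side at yaw 0) to its back, z up. Its floor slopes up 35 degrees towards +x. Three compartments in a row along y, each 84 mm wide inside, centred at y=-88, 0 and +88 mm. Side walls at y=+-136 mm, from x=-8 mm back.
- floor_low (a point): Middle of the low end of the dispenser's sloped floor (dispenser x=-50, z=45 mm); the floor is 115 mm long up the slope. Here a lip 10 mm high and 4 mm thick stops the bars; compartment walls are 4 mm thick and 28 mm high, square to the floor.
- shelf_edge (a point): Middle of the lower front edge of the dispenser's clear shelf (dispenser x=-20, z=143 mm). The shelf, 5 mm thick, covers all from here back, so the bars are reached with the tool tilted, from the low front side.
- long_bar: The long straight stir bar: white plastic-coated eight-sided rod, 12 mm across flats, 36 mm long, 18 g. Lies on the sloped floor of one of the three compartments near the lip, its length roughly up the slope. Origin: middle of one flat (the underside at the start); x along its length, z across to the far flat.
- long_bar_center (a point): Centre of the long stir bar, 6 mm above its origin.
- short_bar: A short straight stir bar, same section, only 22 mm long, in another compartment. To be left there.
- cross_bar: A cross-shaped stir bar, two crossed rods 32 mm long and 12 mm across, in another compartment. To be left there.
- mixer: Fixed small white magnetic mixer, 130 x 120 x 35 mm, with the vial clamped on its middle. Origin: centre of the underside; x points from the cap's thumb tab to the cap's hinge, z up.
- vial: Frosted pale grey round vial fixed upright on the mixer: 58 mm outside, 52 mm inside diameter, 62 mm high, floor 4 mm thick. Origin: centre of the underside (35 mm above the table); axes as the mixer's.
- cap (a joint): Angle of the vial's flip cap in rad: 0 fully shut, 2.4 its stop; stiff hinge (about 0.09 N m), it stays where it is left. The cap is a disc, 60 mm diameter, 8 mm thick, lying on the rim when shut (97.5 to 105.5 mm above the table), with a thumb tab across from the hinge.
- cap_disc: The round disc of the cap, 60 mm diameter, 8 mm thick. Origin: centre of its underside, 31 mm from the hinge line; turns with the cap; x towards the hinge, z out of its top face. Pressing on it too hard crushes the vial.
- cap_tab (a point): Grip point in the thumb tab, 73 mm from the hinge line, moving with the cap. The tab is 18 mm wide (across, along the mixer's y), 6 mm thick, its end 81 mm from the hinge line, the disc's edge 61 mm from it; grip point 4 mm above the cap's underside.
- cap_hinge (a point): Middle of the cap's hinge line, 31 mm from the vial's axis along the mixer's +x, 97.5 mm above the table; the hinge line runs along the mixer's y.
- mouse: Black computer mouse, 100 x 58 x 32 mm. Origin: centre of the underside. Bystander.
- tube_rack: White rack of capped blood tubes, 100 x 70 x 100 mm. Origin: centre of the underside. Bystander.
There are look-alikes about, which are no part of the job. Of the things that look like the mixer, take the one that is farthest from the robot's base at the start.

How it is judged:
By the outcome, as a careful person would: the job done as asked, in the order asked, and still so for the second after the job is handed in, with the robot touching nothing.
It also fails if it takes over 70 s, if anything falls off the work surface, if the arm or the gripper's body presses on something with over 40 N, if the wrist force passes 120 N, or if a joint passes its speed limit or range.

## Working session

There is one attempt and no reset: what is moved stays moved. The work goes in short steps, Python scripts to look and compute and a tool call to move; the robot and the scene stay as the last step left them, time stands still between calls to the robot, and variables do not carry over. Pictures are saved under pics/ and viewed, at most 12 in all, crops included, and the job is handed in when it is done.

Besides the shell and the picture viewer there is one more tool, called after "Call:" by a JSON object that holds its "method" and its "body", one argument or row to a line. jog_arm: Moves the arm, as the interface text tells. Shift numbers are shares of 12 cm and turn numbers shares of pi/2 rad, none past 1 either way. Its arguments: {"type":"object","properties":{"increments":{"type":"array"},"force":{"type":"number"}},"required":["increments"]}

```bash
mkdir -p pics; ls; cat > h.py <<'E'
import numpy as np,cv2
from plant import get_state,imaging,job,ctrl
from scipy.spatial.transform import Rotation as R
def cam(n):
    s=get_state(); c=imaging.read_camera(n)
    if n=="wrist":
        T=np.eye(4);T[:3,:3]=R.from_quat(s["tcp_rot"]).as_matrix();T[:3,3]=s["eef_pos"];c["E"]=T@c["mount"]
    else: c["E"]=c["extrinsics"]
    return c
def pts(c):
    K=c["camera_matrix"];d=c["depth"];v,u=np.mgrid[:400,:640]
    P=np.stack([(u-K[0,2])/K[0,0]*d,-(v-K[1,2])/K[1,1]*d,-d],-1)
    return P@c["E"][:3,:3].T+c["E"][:3,3]
E
python3 - <<'E'
from h import *
ims=[]
for n in("scene","top"):
    c=cam(n);np.savez(n+"0.npz",f=c["frame"],d=c["depth"],E=c["E"],K=c["camera_matrix"]);ims.append(c["frame"])
    cv2.imwrite(f"pics/{n}0.png",c["frame"]);print(n,[k for k in c],c["E"].round(3).tolist(),c["camera_matrix"].round(1).tolist())
print(get_state())
E
```

```text
pics
scene ['frame', 'depth', 'camera_matrix', 'extrinsics', 'E'] [[0.709, -0.392, 0.587, 1.204], [0.705, 0.42, -0.571, -0.815], [-0.023, 0.819, 0.574, 0.83], [0.0, 0.0, 0.0, 1.0]] [[413.0, 0.0, 322.8], [0.0, 413.0, 205.9], [0.0, 0.0, 1.0]]
top ['frame', 'depth', 'camera_matrix', 'extrinsics', 'E'] [[-0.009, 0.984, -0.176, 0.315], [-1.0, -0.01, -0.004, -0.093], [-0.006, 0.176, 0.984, 1.03], [0.0, 0.0, 0.0, 1.0]] [[414.2, 0.0, 316.1], [0.0, 414.2, 199.5], [0.0, 0.0, 1.0]]
{'time': 0.1, 'qpos': array([-1.49795170e+00,  2.87115953e-01,  1.57803983e+00,  1.59650640e-05,
        1.27860576e+00, -1.49997001e-01]), 'dq': array([-0.00069871, -0.00156105, -0.00376935, -0.00024011, -0.00053266,
       -0.00085596]), 'joint_efforts': array([ 6.72973947e-04, -4.07298660e+01, -2.93699187e+01, -1.34325755e-04,
        3.37742633e-03, -9.40192564e-06]), 'eef_pos': array([ 0.14917039, -0.65775237,  0.25505453]), 'tcp_rot': array([ 9.93798793e-01,  1.11188056e-01,  4.94593079e-05, -1.08334136e-03]), 'contact_force': array([0.67723051, 0.58402457, 0.283771  ]), 'wrist_torque': array([ 0.00378558,  0.01220978, -0.02714144]), 'finger_force': 0.0, 'opening': 0.9998307206193436}
```

View pics/scene0.png

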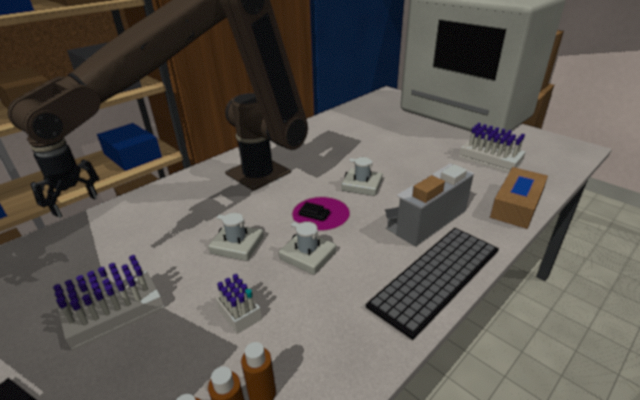

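View pics/top0.png

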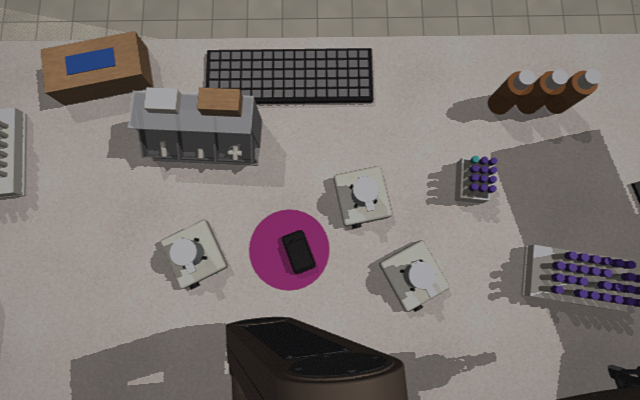

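Top view: the three mixer look-alikes are at (195,255), (362,195) and (415,275). The dispenser is at (195,140), with bars at (165,150) and (200,154) and the cross at (235,153). Next I compute distances and enlarge the crops.

```bash
python3 - <<'E'
from h import *
z=np.load("top0.npz");c=dict(depth=z["d"],camera_matrix=z["K"],E=z["E"]);P=pts(c);f=z["f"]
sz=np.load("scene0.npz");cs=dict(depth=sz["d"],camera_matrix=sz["K"],E=sz["E"]);PS=pts(cs)
for nm,(u0,u1,v0,v1) in dict(A=(150,240,215,295),B=(325,400,160,235),C=(370,455,235,315)).items():
    q=P[v0:v1,u0:u1].reshape(-1,3); 
    b=q[(q[:,2]>.025)&(q[:,2]<.045)]; k=q[(q[:,2]>.092)&(q[:,2]<.12)]
    r=cv2.minAreaRect(b[:,:2].astype(np.float32)); 
    print(nm,"plate",r,np.median(b[:,2]),"cap",k.mean(0),len(k),np.hypot(*k.mean(0)[:2]))
    # scene-camera cap
    cen=k.mean(0); s=PS.reshape(-1,3); m=(np.hypot(*(s[:,:2]-cen[:2]).T)<.07)&(s[:,2]>.092)&(s[:,2]<.12)
    print("  scene cap",s[m].mean(0),m.sum(), np.percentile(s[m][:,2],[10,50,90]))
a=cv2.resize(f[125:170,120:270],None,fx=5,fy=5,interpolation=3)
b=cv2.resize(f[155:240,320:460],None,fx=5,fy=5,interpolation=3)[:370,:700]
cv2.imwrite("pics/c1.png",cv2.vconcat([a[:, :700],b[:370]]))
E
```

```text
A plate ((0.3617238402366638, 0.20639142394065857), (0.139671191573143, 0.1214766725897789), 26.03267478942871) 0.0344632314474797 cap [0.36182218 0.2051363  0.10491092] 686 0.41592810756612236
  scene cap [0.36691349 0.2006092  0.10281337] 179 [0.09562216 0.10408963 0.10668643]
B plate ((0.49922531843185425, -0.2036440670490265), (0.13897792994976044, 0.12024340778589249), 11.304640769958496) 0.03446144080228464 cap [ 0.49944037 -0.20309405  0.10504338] 621 0.5391547784623313
  scene cap [ 0.50557948 -0.20756893  0.10365426] 319 [0.09725472 0.10468775 0.10685857]
C plate ((0.3060324192047119, -0.3227287530899048), (0.13862983882427216, 0.1207607239484787), 27.563379287719727) 0.03441810823209057 cap [ 0.30630025 -0.32156423  0.10491115] 701 0.4440984097708324
  scene cap [ 0.31238489 -0.32598673  0.1038355 ] 292 [0.09774833 0.10490747 0.10702565]
```

View pics/c1.png

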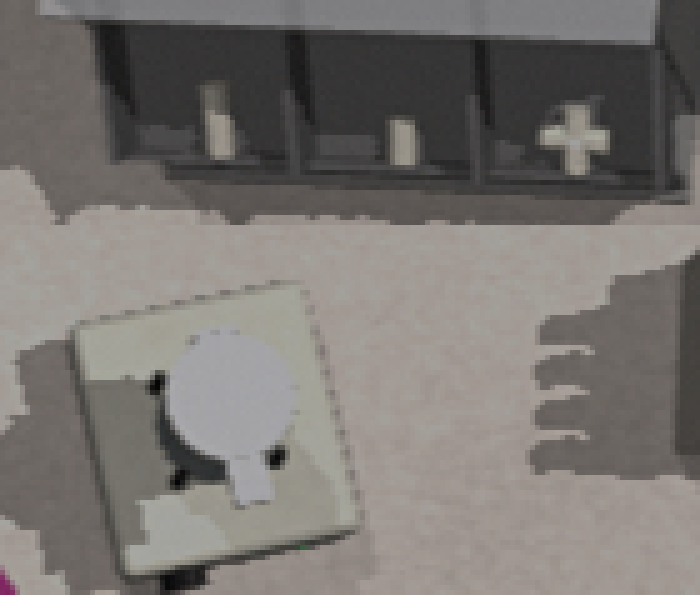

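Confirmed: B at top (362,195) is the mixer meant, as it is 0.54 m from the base against 0.42 and 0.44 m. Its tab faces the robot. The long bar is the rod in the left compartment, crop (217,120), top (163,149). It is visibly longer than the middle one at (403,142).

```bash
python3 - <<'E'
from h import *
z=np.load("top0.npz");c=dict(depth=z["d"],camera_matrix=z["K"],E=z["E"]);P=pts(c);f=z["f"]
q=P[160:235,325:400].reshape(-1,3);k=q[(q[:,2]>.095)&(q[:,2]<.12)]
cen=np.array([.5,-.203])
for _ in range(10):
    d=k[np.hypot(*(k[:,:2]-cen).T)<.031]; cen=d[:,:2].mean(0)
t=k[(np.hypot(*(k[:,:2]-cen).T)>.034)]; v=cen-t[:,:2].mean(0)
print("disc",cen,d[:,2].mean(),"tab",t.mean(0),len(t),np.linalg.norm(v),"yaw",np.degrees(np.arctan2(v[1],v[0])))
# dispenser
for u,v in [(163,142),(164,152),(164,156),(200,152),(235,152),(180,150),(180,156),(150,125),(245,125),(140,162),(258,164),(132,95),(262,97)]: print((u,v),P[v,u].round(4))
c=cam("wrist");print(c["mount"].round(3).tolist(),c["camera_matrix"].round(0).tolist())
E
```

```text
disc [ 0.50289457 -0.20237117] 0.10519245443129838 tab [ 0.46492257 -0.20993846  0.10398123] 59 0.03871868465581999 yaw 11.270591959048236
(163, 142) [0.6296 0.2783 0.0753]
(164, 152) [0.609  0.2801 0.0608]
(164, 156) [0.6008 0.282  0.0545]
(200, 152) [0.6073 0.1916 0.0634]
(235, 152) [0.6049 0.1057 0.0683]
(180, 150) [0.61   0.2372 0.0727]
(180, 156) [0.5961 0.2378 0.069 ]
(150, 125) [0.6469 0.2829 0.1445]
(245, 125) [0.6438 0.0687 0.1464]
(140, 162) [0.6009 0.363  0.002 ]
(258, 164) [0.5925 0.0597 0.0017]
(132, 95) [0.7172 0.3264 0.1489]
(262, 97) [0.767  0.0495 0.0192]
[[0.001, 0.948, 0.318, 0.082], [1.0, -0.001, 0.0, 0.0], [0.001, 0.318, -0.948, -0.116], [0.0, 0.0, 0.0, 1.0]] [[320.0, 0.0, 322.0], [0.0, 320.0, 201.0], [0.0, 0.0, 1.0]]
```

Call:
{"method": "jog_arm", "body": {
  "increments": [
    {"dx": 0.5, "dy": 1, "dz": 0.4},
    {"dx": 0.5, "dy": 1, "dz": 0.4},
    {"dx": 0.5, "dy": 1, "dz": 0.4},
    {"dx": 0.5, "dy": 1, "dz": 0.4},
    {"dx": 0.5, "dy": 1, "dz": 0.4}
  ]
}}

```text
$.increments[0]: bad value
```

Call:
{"method": "jog_arm", "body": {
  "increments": [
    {"dx": 0.65, "dy": 0.93, "dz": 0.2, "ax": 0, "ay": 0, "az": 0, "gripper": -0.3},
    {"dx": 0.65, "dy": 0.93, "dz": 0.2, "ax": 0, "ay": 0, "az": 0, "gripper": -0.3},
    {"dx": 0.65, "dy": 0.93, "dz": 0.2, "ax": 0, "ay": 0, "az": 0, "gripper": -0.3},
    {"dx": 0.65, "dy": 0.93, "dz": 0.2, "ax": 0, "ay": 0, "az": 0, "gripper": -0.3}
  ],
  "force": 30
}}

```text
time: 0.55
eef_pos: [0.2298, -0.5438, 0.2814]
tcp_rot: [0.994, 0.113, 0.001, 0.0]
contact_force: [-0.7, -0.3, 0.4]
opening: 0.354
finger_force: 0.0
```

Call:
{"method": "jog_arm", "body": {
  "increments": [
    {"dx": 0.65, "dy": 0.93, "dz": 0, "ax": 0, "ay": 0, "az": 0, "gripper": -0.3},
    {"dx": 0.65, "dy": 0.93, "dz": 0, "ax": 0, "ay": 0, "az": 0, "gripper": -0.3},
    {"dx": 0.65, "dy": 0.93, "dz": 0, "ax": 0, "ay": 0, "az": 0, "gripper": -0.3},
    {"dx": 0.65, "dy": 0.93, "dz": 0, "ax": 0, "ay": 0, "az": 0, "gripper": -0.3}
  ]
}}

```text
time: 0.95
eef_pos: [0.3068, -0.4324, 0.2799]
tcp_rot: [0.994, 0.113, 0.0, -0.001]
contact_force: [-0.5, 0.3, -1.0]
opening: 0.344
finger_force: 0.0
```

Call:
{"method": "jog_arm", "body": {
  "increments": [
    {"dx": 0.65, "dy": 0.93, "dz": 0, "ax": 0, "ay": 0, "az": 0, "gripper": -0.3},
    {"dx": 0.65, "dy": 0.93, "dz": 0, "ax": 0, "ay": 0, "az": 0, "gripper": -0.3},
    {"dx": 0.65, "dy": 0.93, "dz": 0, "ax": 0, "ay": 0, "az": 0, "gripper": -0.3},
    {"dx": 0.65, "dy": 0.93, "dz": 0, "ax": 0, "ay": 0, "az": 0, "gripper": -0.3}
  ]
}}

```text
time: 1.35
eef_pos: [0.3845, -0.3216, 0.2801]
tcp_rot: [0.994, 0.113, 0.0, -0.0]
contact_force: [-0.8, -0.2, -0.6]
opening: 0.351
finger_force: 0.0
```

Call:
{"method": "jog_arm", "body": {
  "increments": [
    {"dx": 0.6, "dy": 0.93, "dz": 0, "ax": 0, "ay": 0, "az": 0, "gripper": -0.3},
    {"dx": 0.6, "dy": 0.93, "dz": 0, "ax": 0, "ay": 0, "az": 0, "gripper": -0.3},
    {"dx": 0.6, "dy": 0.93, "dz": 0, "ax": 0, "ay": 0, "az": 0, "gripper": -0.3},
    {"dx": 0.6, "dy": 0.93, "dz": 0, "ax": 0, "ay": 0, "az": 0, "gripper": -0.3},
    {"dx": 0.6, "dy": 0.93, "dz": 0, "ax": 0, "ay": 0, "az": 0, "gripper": -0.3}
  ]
}}

```text
time: 1.85
eef_pos: [0.4552, -0.213, 0.2801]
tcp_rot: [0.994, 0.111, -0.0, 0.0]
contact_force: [-0.1, -0.5, 0.1]
opening: 0.35
finger_force: 0.0
```

```bash
cat > m.py <<'E'
from h import *
c=cam("wrist");P=pts(c);q=P.reshape(-1,3);k=q[(q[:,2]>.095)&(q[:,2]<.115)&(np.hypot(q[:,0]-.5,q[:,1]+.203)<.07)]
cen=np.array([.5,-.203])
for _ in range(10):
    d=k[np.hypot(*(k[:,:2]-cen).T)<.031]; cen=d[:,:2].mean(0)
t=k[(np.hypot(*(k[:,:2]-cen).T)>.034)]; v=cen-t[:,:2].mean(0)
print("disc",cen,np.median(d[:,2]),len(d),"tab",t.mean(0),len(t),np.linalg.norm(v),"yaw",np.degrees(np.arctan2(v[1],v[0])))
s=get_state();print(s["eef_pos"],R.from_quat(s["tcp_rot"]).as_matrix().round(3).tolist(),s["opening"],s["contact_force"],s["time"],ctrl.finger_overhang)
cv2.imwrite("pics/w1.png",c["frame"])
E
python3 m.py
```

```text
disc [ 0.50520956 -0.20221051] 0.10433487299570945 3536 tab [ 0.46363808 -0.2107047   0.10325482] 349 0.04243040112111868 yaw 11.548134737805
[ 0.45486554 -0.21339279  0.28010751] [[0.975, 0.22, -0.001], [0.22, -0.975, -0.001], [-0.001, 0.0, -1.0]] 0.34800452868938686 [-0.13938306 -0.58199259  0.16792791] 1.9 0.025
```

View pics/w1.png

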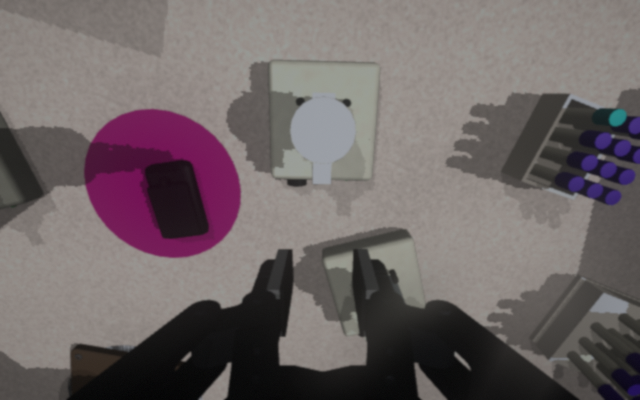

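Target tab is at wrist (322,172) and disc at (322,128). The top and wrist views agree on the disc centre at about (0.504,-0.2025), top face 0.105, yaw 11.4°. I descend on the tab and grip it near the fingertips.

Call:
{"method": "jog_arm", "body": {
  "increments": [
    {"dx": 0.05, "dy": 0.015, "dz": -0.4, "ax": 0, "ay": 0, "az": -0.014, "gripper": -0.3},
    {"dx": 0.05, "dy": 0.015, "dz": -0.75, "ax": 0, "ay": 0, "az": -0.014, "gripper": -0.3},
    {"dx": 0.05, "dy": 0.015, "dz": -0.95, "ax": 0, "ay": 0, "az": -0.014, "gripper": -0.3},
    {"dx": 0.05, "dy": 0.015, "dz": -1, "ax": 0, "ay": 0, "az": -0.014, "gripper": -0.3},
    {"dx": 0.05, "dy": 0.015, "dz": -1, "ax": 0, "ay": 0, "az": -0.014, "gripper": -0.3}
  ]
}}

```text
time: 2.4
eef_pos: [0.4604, -0.2113, 0.1597]
tcp_rot: [0.995, 0.099, -0.001, -0.0]
contact_force: [0.6, -0.5, -0.1]
opening: 0.351
finger_force: 0.0
```

```bash
sed -i 's/w1.png/w2.png/' m.py; python3 m.py
```

```text
disc [ 0.50640377 -0.20202942] 0.10432503805217169 9179 tab [ 0.46453568 -0.21044314  0.10326585] 884 0.042705122773888944 yaw 11.362697334827725
[ 0.46132495 -0.21158636  0.16123022] [[0.98, 0.198, 0.001], [0.198, -0.98, -0.001], [0.001, 0.001, -1.0]] 0.35192775782523344 [-1.00774983  0.7839431   0.12709741] 2.45 0.025
```

View pics/w2.png

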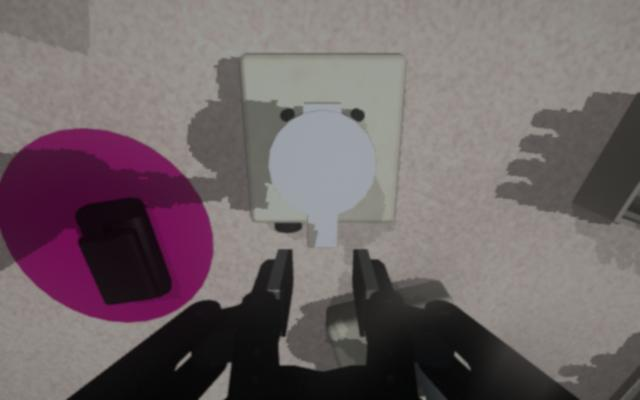

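The tab at (324,230) lies centred between the fingers, and the disc centre refines to about (0.505,-0.202). Down and grip.

Call:
{"method": "jog_arm", "body": {
  "increments": [
    {"dx": 0.01, "dy": 0, "dz": -0.2, "ax": 0, "ay": 0, "az": 0, "gripper": -0.3},
    {"dx": 0.01, "dy": 0, "dz": -0.36, "ax": 0, "ay": 0, "az": 0, "gripper": -0.3},
    {"dx": 0.01, "dy": 0, "dz": -0.36, "ax": 0, "ay": 0, "az": 0, "gripper": -0.3},
    {"dx": 0.01, "dy": 0, "dz": -0.36, "ax": 0, "ay": 0, "az": 0, "gripper": -1},
    {"dx": 0.01, "dy": 0, "dz": -0.36, "ax": 0, "ay": 0, "az": 0, "gripper": -1},
    {"dx": 0.01, "dy": 0, "dz": -0.36, "ax": 0, "ay": 0, "az": 0, "gripper": -1},
    {"dx": 0.01, "dy": 0, "dz": -0.36, "ax": 0, "ay": 0, "az": 0, "gripper": -1}
  ],
  "force": 30
}}

```text
time: 3.15
eef_pos: [0.463, -0.2105, 0.1187]
tcp_rot: [0.995, 0.1, 0.001, 0.001]
contact_force: [-2.4, 1.6, 4.9]
opening: 0.194
finger_force: 31.6
```

Call:
{"method": "jog_arm", "body": {
  "increments": [
    {"dx": 0.029, "dy": 0.006, "dz": 0.161, "ax": 0, "ay": 0, "az": 0, "gripper": -1},
    {"dx": 0.098, "dy": 0.02, "dz": 0.308, "ax": 0, "ay": 0, "az": 0, "gripper": -1},
    {"dx": 0.203, "dy": 0.041, "dz": 0.432, "ax": 0, "ay": 0, "az": 0, "gripper": -1},
    {"dx": 0.203, "dy": 0.041, "dz": 0.432, "ax": 0, "ay": 0, "az": 0, "gripper": -1}
  ]
}}

```text
time: 3.55
eef_pos: [0.4882, -0.2054, 0.1706]
tcp_rot: [0.995, 0.101, 0.001, 0.001]
contact_force: [-0.6, -0.1, 0.4]
opening: 0.193
finger_force: 30.3
```

Call:
{"method": "jog_arm", "body": {
  "increments": [
    {"dx": 0.132, "dy": 0.027, "dz": 0.093, "ax": 0, "ay": 0, "az": 0, "gripper": -1},
    {"dx": 0.283, "dy": 0.057, "dz": 0.147, "ax": 0, "ay": 0, "az": 0, "gripper": -1},
    {"dx": 0.442, "dy": 0.089, "dz": 0.16, "ax": 0, "ay": 0, "az": 0, "gripper": -1},
    {"dx": 0.6, "dy": 0.121, "dz": 0.13, "ax": 0, "ay": 0, "az": 0, "gripper": -1},
    {"dx": 0.744, "dy": 0.15, "dz": 0.06, "ax": 0, "ay": 0, "az": 0, "gripper": -1},
    {"dx": 0.8, "dy": 0.161, "dz": 0.017, "ax": 0, "ay": 0, "az": 0, "gripper": -1},
    {"dx": 0.8, "dy": 0.161, "dz": 0.017, "ax": 0, "ay": 0, "az": 0, "gripper": -1}
  ]
}}

```text
time: 4.25
eef_pos: [0.5862, -0.1858, 0.1733]
tcp_rot: [0.995, 0.1, 0.004, 0.001]
contact_force: [4.4, 2.6, 5.8]
opening: 0.151
finger_force: 29.2
```

Call:
{"method": "jog_arm", "body": {
  "increments": [
    {"dx": 0, "dy": 0, "dz": 0, "ax": 0, "ay": 0, "az": 0, "gripper": -0.3},
    {"dx": 0, "dy": 0, "dz": 0, "ax": 0, "ay": 0, "az": 0, "gripper": -0.3},
    {"dx": 0, "dy": 0, "dz": 0.3, "ax": 0, "ay": 0, "az": 0, "gripper": -0.3},
    {"dx": -0.4, "dy": -0.1, "dz": 0.9, "ax": 0, "ay": 0, "az": 0, "gripper": -0.3},
    {"dx": -0.8, "dy": -0.2, "dz": 0.9, "ax": 0, "ay": 0, "az": 0, "gripper": -0.3},
    {"dx": -0.8, "dy": -0.2, "dz": 0.9, "ax": 0, "ay": 0, "az": 0, "gripper": -0.3}
  ]
}}

```text
time: 4.85
eef_pos: [0.485, -0.2108, 0.2811]
tcp_rot: [0.995, 0.1, 0.001, 0.001]
contact_force: [0.1, -0.4, -0.7]
opening: 0.358
finger_force: 0.0
```

```bash
cat > cap.py <<'E'
from h import *
# cap angle & vial from top/scene/wrist depth, in mixer frame about hinge
C=np.array([.505,-.202]);y=np.radians(11.4);X=np.array([np.cos(y),np.sin(y)]);Y=np.array([-X[1],X[0]])
import sys
def look(n):
    c=cam(n);q=pts(c).reshape(-1,3)[c["depth"].ravel()>0];d=q[:,:2]-C
    a=d@X-.031;b=d@Y;h=q[:,2]-.0975
    m=(abs(b)<.008)&(a>-.08)&(a<.09)&(h>.006)&(h<.1); 
    print(n,m.sum());
    i=np.argsort(h[m]);
    for j in i[::max(1,len(i)//12)]: print("  ",(1e3*a[m][j]).round(1),(1e3*h[m][j]).round(1))
    return c
E
python3 - <<'E'
from cap import *
look("top");look("scene");c=look("wrist");cv2.imwrite("pics/w3.png",c["frame"])
E
```

```text
top 29
   24.3 46.5
   26.1 48.5
   28.4 49.7
   27.8 50.6
   26.7 51.6
   27.6 54.8
   28.8 55.1
   27.9 55.3
   32.0 56.7
   29.6 59.0
   32.5 59.7
   30.4 61.0
   34.3 62.9
   35.4 63.6
   36.3 68.5
scene 27
   14.4 13.1
   16.4 16.0
   24.2 30.5
   24.6 31.4
   32.5 45.6
   33.3 47.1
   35.5 53.2
   35.9 54.1
   37.9 66.3
   40.4 66.6
   35.9 67.2
   44.1 68.9
   42.9 70.3
   40.9 70.6
wrist 1121
   2.6 6.0
   7.7 15.8
   12.4 24.0
   16.0 31.5
   20.1 38.8
   24.0 44.9
   26.9 50.5
   29.7 54.5
   33.1 59.6
   35.6 64.6
   36.8 67.1
   38.7 68.1
   38.0 69.9
```

View pics/w3.png

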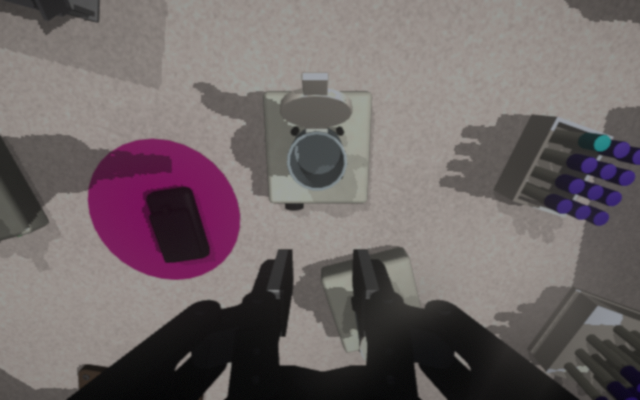

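The cap is open: disc and tab at (316,100), measured at about 2.07 rad, and the vial mouth is clear at (317,160). Now I move to view the long bar with the tool tilted.

Call:
{"method": "jog_arm", "body": {
  "increments": [
    {"dx": 0.1, "dy": 1, "dz": 0, "ax": 0, "ay": 0, "az": -0.16, "gripper": -0.3},
    {"dx": 0.1, "dy": 1, "dz": 0, "ax": 0, "ay": 0, "az": -0.16, "gripper": -0.3},
    {"dx": 0.1, "dy": 1, "dz": 0, "ax": 0, "ay": 0, "az": -0.16, "gripper": -0.3},
    {"dx": 0.1, "dy": 1, "dz": 0, "ax": 0, "ay": 0, "az": -0.16, "gripper": -0.3}
  ]
}}

```text
time: 5.4
eef_pos: [0.4987, -0.0869, 0.2775]
tcp_rot: [1.0, -0.023, -0.001, -0.001]
contact_force: [0.4, 0.1, -0.2]
opening: 0.353
finger_force: 0.0
```

Call:
{"method": "jog_arm", "body": {
  "increments": [
    {"dx": 0, "dy": 1, "dz": 0, "ax": -0.02, "ay": -0.39, "az": 0, "gripper": -0.3},
    {"dx": 0, "dy": 1, "dz": 0, "ax": -0.02, "ay": -0.39, "az": 0, "gripper": -0.3},
    {"dx": 0, "dy": 1, "dz": 0, "ax": -0.02, "ay": -0.39, "az": 0, "gripper": -0.3},
    {"dx": 0, "dy": 1, "dz": 0, "ax": -0.02, "ay": -0.39, "az": 0, "gripper": -0.3},
    {"dx": 0, "dy": 1, "dz": 0, "ax": -0.02, "ay": -0.39, "az": 0, "gripper": -0.3},
    {"dx": 0, "dy": 1, "dz": 0, "ax": -0.02, "ay": -0.39, "az": 0, "gripper": -0.3}
  ]
}}

```text
time: 6.0
eef_pos: [0.4985, 0.0296, 0.2783]
tcp_rot: [0.953, -0.024, 0.3, 0.008]
contact_force: [-0.4, -0.5, 0.4]
opening: 0.353
finger_force: 0.0
```

Call:
{"method": "jog_arm", "body": {
  "increments": [
    {"dx": 0.1, "dy": 1, "dz": 0, "ax": 0, "ay": 0, "az": 0, "gripper": -0.3},
    {"dx": 0.1, "dy": 1, "dz": 0, "ax": 0, "ay": 0, "az": 0, "gripper": -0.3},
    {"dx": 0.1, "dy": 1, "dz": 0, "ax": 0, "ay": 0, "az": 0, "gripper": -0.3},
    {"dx": 0.1, "dy": 1, "dz": 0, "ax": 0, "ay": 0, "az": 0, "gripper": -0.3}
  ]
}}

```text
time: 6.4
eef_pos: [0.5126, 0.1518, 0.28]
tcp_rot: [0.953, -0.023, 0.301, 0.008]
contact_force: [0.2, -0.8, -0.8]
opening: 0.355
finger_force: 0.0
```

Call:
{"method": "jog_arm", "body": {
  "increments": [
    {"dx": 0, "dy": 1, "dz": -0.4, "ax": 0, "ay": 0, "az": 0, "gripper": -0.3},
    {"dx": 0, "dy": 1, "dz": -0.7, "ax": 0, "ay": 0, "az": 0, "gripper": -0.3},
    {"dx": 0, "dy": 1, "dz": -0.7, "ax": 0, "ay": 0, "az": 0, "gripper": -0.3},
    {"dx": 0, "dy": 1, "dz": -0.7, "ax": 0, "ay": 0, "az": 0, "gripper": -0.3},
    {"dx": 0, "dy": 1, "dz": -0.7, "ax": 0, "ay": 0, "az": 0, "gripper": -0.3}
  ]
}}

```text
time: 6.9
eef_pos: [0.5117, 0.2695, 0.1939]
tcp_rot: [0.953, -0.024, 0.3, 0.009]
contact_force: [-0.8, 0.0, 0.8]
opening: 0.351
finger_force: 0.0
```

```bash
python3 - <<'E'
from h import *
s=get_state();c=cam("wrist");np.savez("wb.npz",f=c["frame"],d=c["depth"],E=c["E"],K=c["camera_matrix"])
print(s["eef_pos"],R.from_quat(s["tcp_rot"]).as_matrix().round(3).tolist(),s["time"])
cv2.imwrite("pics/w4.png",c["frame"])
E
```

```text
[0.5116562  0.26952896 0.19385251] [[0.818, -0.051, 0.573], [-0.04, -0.999, -0.032], [0.573, 0.003, -0.819]] 6.9
```

View pics/w4.png

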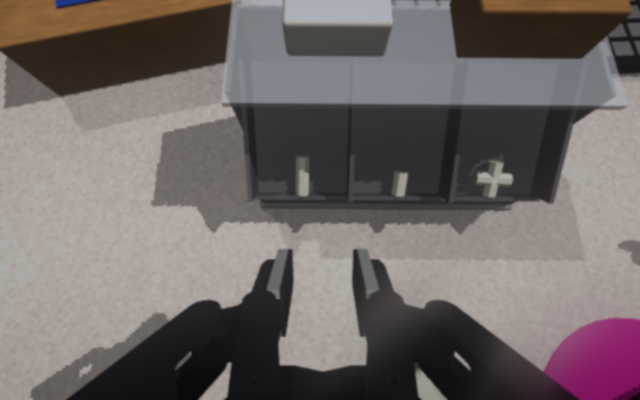

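The long bar is at (303,176), spanning rows 157 to 195. The short bar is at (400,184) and the cross at (493,179). I segment the long bar and measure it.

```bash
cat > bar.py <<'E'
from h import *
def bar(f,c,u0,u1,v0,v1):
    P=pts(c);g=f[v0:v1,u0:u1].max(-1);m=g>g.min()+.5*(int(g.max())-g.min())
    n,l,st,_=cv2.connectedComponentsWithStats(m.astype(np.uint8));i=1+np.argmax(st[1:,4]);m=l==i
    q=P[v0:v1,u0:u1][m];print("px",st[i],"n",len(q))
    for lo,hi in((0,.25),(.25,.75),(.75,1)):
        vv=np.where(m)[0];a,b=np.quantile(vv,[lo,hi]);k=(vv>=a)&(vv<=b);print(np.median(q[k],0).round(4))
    xs=np.where(m);pc=np.polyfit(xs[0],xs[1],1);print("image slope du/dv",pc[0])
    return q
E
python3 - <<'E'
from bar import *
z=np.load("wb.npz");c=dict(depth=z["d"],camera_matrix=z["K"],E=z["E"]);f=z["f"]
q=bar(f,c,285,330,150,200)
z2=np.load("top0.npz");c2=dict(depth=z2["d"],camera_matrix=z2["K"],E=z2["E"]);print("top");bar(z2["f"],c2,155,175,138,160)
P=pts(c)
for u,v in[(265,170),(285,180),(325,180),(340,180),(370,180),(425,180),(285,198),(325,198),(265,203),(500,204),(230,104),(350,104),(460,104),(610,104)]:print((u,v),P[v,u].round(4))
Rm=z["E"];print(Rm[:3,3])
E
```

```text
px [ 13   9  11  38 334] n 334
[0.6215 0.2818 0.0688]
[0.612  0.2816 0.0617]
[0.6034 0.2822 0.0555]
image slope du/dv 0.03875444592980629
top
px [ 6  5  6 14 59] n 59
[0.6206 0.2827 0.0698]
[0.6126 0.2802 0.0611]
[0.6047 0.2809 0.0568]
image slope du/dv 0.23493631029053963
(265, 170) [0.6266 0.3172 0.0557]
(285, 180) [0.6177 0.2991 0.0503]
(325, 180) [0.6155 0.2613 0.0511]
(340, 180) [0.615  0.247  0.0506]
(370, 180) [0.6136 0.2186 0.0507]
(425, 180) [0.6108 0.1667 0.0513]
(285, 198) [0.5997 0.2994 0.0507]
(325, 198) [0.5979 0.2622 0.0507]
(265, 203) [0.6093 0.3258 0.0049]
(500, 204) [0.5952 0.074  0.0065]
(230, 104) [0.6394 0.3259 0.1451]
(350, 104) [0.6344 0.2443 0.1467]
(460, 104) [0.6302 0.1702 0.1475]
(610, 104) [0.6259 0.0677 0.1465]
[0.51137003 0.26964495 0.33597234]
```

Call:
{"method": "jog_arm", "body": {
  "increments": [
    {"dx": 0.25, "dy": 0.122, "dz": -0.3, "ax": 0, "ay": 0, "az": 0, "gripper": -0.3},
    {"dx": 0.4725, "dy": 0.122, "dz": -0.581, "ax": 0, "ay": 0, "az": 0, "gripper": -0.3},
    {"dx": 0.4725, "dy": 0.122, "dz": -0.581, "ax": 0, "ay": 0, "az": 0, "gripper": -0.3},
    {"dx": 0.4725, "dy": 0.122, "dz": -0.581, "ax": 0, "ay": 0, "az": 0, "gripper": -0.3}
  ]
}}

```text
time: 7.35
eef_pos: [0.5688, 0.2831, 0.1261]
tcp_rot: [0.953, -0.025, 0.302, 0.008]
contact_force: [-0.1, -0.1, 0.5]
opening: 0.352
finger_force: 0.0
```

```bash
python3 - <<'E'
from bar import *
s=get_state();c=cam("wrist");print(s["eef_pos"],R.from_quat(s["tcp_rot"]).as_matrix().round(3).tolist(),s["time"])
cv2.imwrite("pics/w5.png",c["frame"]);bar(c["frame"],c,290,355,130,235)
E
```

```text
[0.56876517 0.28311955 0.12614607] [[0.816, -0.054, 0.575], [-0.043, -0.999, -0.031], [0.576, 0.001, -0.817]] 7.35
px [ 24  67  15  38 377] n 377
[0.6221 0.2817 0.0693]
[0.6149 0.2812 0.0632]
[0.6094 0.2817 0.0597]
image slope du/dv 0.054934258101829975
```

View pics/w5.png

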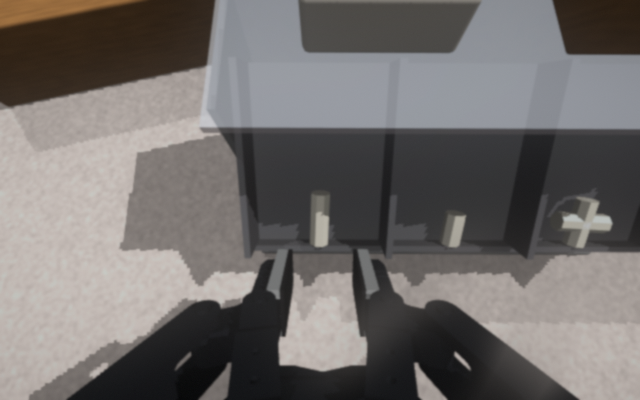

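The bar at (320,219) sits between the fingers (centre about 322), consistent with the earlier measurement. I descend along the tool axis and grip.

Call:
{"method": "jog_arm", "body": {
  "increments": [
    {"dx": 0.14, "dy": -0.01, "dz": -0.2, "ax": 0, "ay": 0, "az": 0, "gripper": -0.3},
    {"dx": 0.24, "dy": -0.02, "dz": -0.34, "ax": 0, "ay": 0, "az": 0, "gripper": -0.3},
    {"dx": 0.287, "dy": -0.02, "dz": -0.409, "ax": 0, "ay": 0, "az": 0, "gripper": -0.3},
    {"dx": 0.287, "dy": -0.02, "dz": -0.409, "ax": 0, "ay": 0, "az": 0, "gripper": -0.3},
    {"dx": 0.287, "dy": -0.02, "dz": -0.409, "ax": 0, "ay": 0, "az": 0, "gripper": -0.3}
  ]
}}

```text
time: 7.9
eef_pos: [0.6023, 0.2826, 0.0784]
tcp_rot: [0.953, -0.024, 0.303, 0.007]
contact_force: [0.1, -0.1, -0.2]
opening: 0.347
finger_force: 0.0
```

Call:
{"method": "jog_arm", "body": {
  "increments": [
    {"dx": 0, "dy": 0, "dz": 0, "ax": 0, "ay": 0, "az": 0, "gripper": -1},
    {"dx": 0, "dy": 0, "dz": 0, "ax": 0, "ay": 0, "az": 0, "gripper": -1},
    {"dx": 0, "dy": 0, "dz": 0, "ax": 0, "ay": 0, "az": 0, "gripper": -1},
    {"dx": 0, "dy": 0, "dz": 0, "ax": 0, "ay": 0, "az": 0, "gripper": -1}
  ],
  "force": 40
}}

```text
time: 8.3
eef_pos: [0.6021, 0.2828, 0.078]
tcp_rot: [0.953, -0.024, 0.303, 0.008]
contact_force: [-5.8, -1.3, 5.9]
opening: 0.119
finger_force: 40.1
```

Call:
{"method": "jog_arm", "body": {
  "increments": [
    {"dx": -0.1, "dy": 0, "dz": 0.143, "ax": 0, "ay": 0, "az": 0, "gripper": -1},
    {"dx": -0.25, "dy": 0, "dz": 0.36, "ax": 0, "ay": 0, "az": 0, "gripper": -1},
    {"dx": -0.45, "dy": 0, "dz": 0.65, "ax": 0, "ay": 0, "az": 0, "gripper": -1},
    {"dx": -0.6, "dy": 0, "dz": 0.9, "ax": 0, "ay": 0, "az": 0, "gripper": -1},
    {"dx": -0.6, "dy": 0, "dz": 0.9, "ax": 0, "ay": 0, "az": 0, "gripper": -1}
  ]
}}

```text
time: 8.8
eef_pos: [0.5305, 0.284, 0.1902]
tcp_rot: [0.952, -0.024, 0.306, 0.005]
contact_force: [0.0, -0.1, 0.1]
opening: 0.124
finger_force: 40.3
```

```bash
python3 - <<'E'
from bar import *
s=get_state();c=cam("wrist");print(s["eef_pos"],s["opening"],s["finger_force"],s["time"])
t=cam("top")["frame"]
cv2.imwrite("pics/w6.png",cv2.vconcat([c["frame"][120:400,:],cv2.resize(t[120:180,120:270],(640,256))]))
E
```

```text
[0.53045076 0.28401142 0.1902066 ] 0.12375179062185526 40.31284913420677 8.8
```

View pics/w6.png

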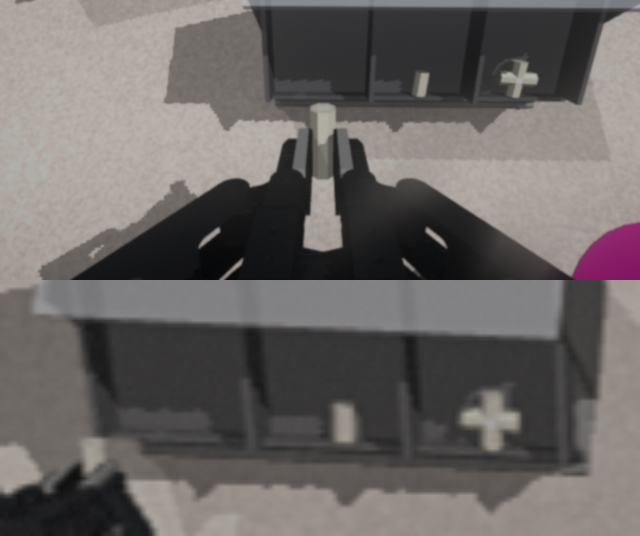

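The bar is held centrally at (322,140), and the short bar and cross are untouched. Carry it to the vial, turning the tool back upright.

Call:
{"method": "jog_arm", "body": {
  "increments": [
    {"dx": 0, "dy": 0, "dz": 0.35, "ax": 0.02, "ay": 0.39, "az": 0, "gripper": -1},
    {"dx": -0.05, "dy": -0.3, "dz": 0.7, "ax": 0.02, "ay": 0.39, "az": 0, "gripper": -1},
    {"dx": -0.1, "dy": -0.6, "dz": 0.75, "ax": 0.02, "ay": 0.39, "az": 0, "gripper": -1},
    {"dx": -0.2, "dy": -1, "dz": 0.75, "ax": 0.02, "ay": 0.39, "az": 0, "gripper": -1},
    {"dx": -0.2, "dy": -1, "dz": 0.75, "ax": 0.02, "ay": 0.39, "az": 0, "gripper": -1},
    {"dx": -0.2, "dy": -1, "dz": 0.75, "ax": 0.02, "ay": 0.39, "az": 0, "gripper": -1}
  ]
}}

```text
time: 9.5
eef_pos: [0.5069, 0.1603, 0.2723]
tcp_rot: [1.0, -0.027, -0.001, 0.0]
contact_force: [0.1, 0.5, -0.5]
opening: 0.12
finger_force: 40.3
```

Call:
{"method": "jog_arm", "body": {
  "increments": [
    {"dx": 0, "dy": -0.4, "dz": 0, "ax": 0, "ay": 0, "az": 0.08, "gripper": -1},
    {"dx": 0, "dy": -0.8, "dz": 0, "ax": 0, "ay": 0, "az": 0.16, "gripper": -1},
    {"dx": 0, "dy": -1, "dz": 0, "ax": 0, "ay": 0, "az": 0.16, "gripper": -1},
    {"dx": 0, "dy": -1, "dz": 0, "ax": 0, "ay": 0, "az": 0.16, "gripper": -1}
  ]
}}

```text
time: 9.9
eef_pos: [0.5056, 0.0408, 0.2724]
tcp_rot: [0.995, 0.099, -0.001, 0.0]
contact_force: [-0.0, 0.5, -0.7]
opening: 0.117
finger_force: 40.3
```

Call:
{"method": "jog_arm", "body": {
  "increments": [
    {"dx": 0, "dy": -0.4, "dz": 0, "ax": 0, "ay": 0, "az": 0, "gripper": -1},
    {"dx": 0, "dy": -0.8, "dz": 0, "ax": 0, "ay": 0, "az": 0, "gripper": -1},
    {"dx": 0, "dy": -1, "dz": 0, "ax": 0, "ay": 0, "az": 0, "gripper": -1},
    {"dx": 0, "dy": -1, "dz": 0, "ax": 0, "ay": 0, "az": 0, "gripper": -1}
  ]
}}

```text
time: 10.3
eef_pos: [0.506, -0.0786, 0.2729]
tcp_rot: [0.995, 0.099, -0.001, -0.0]
contact_force: [-0.1, -0.4, -0.1]
opening: 0.12
finger_force: 40.3
```

Call:
{"method": "jog_arm", "body": {
  "increments": [
    {"dx": -0.2, "dy": -0.25, "dz": 0, "ax": 0, "ay": 0, "az": 0, "gripper": -1},
    {"dx": -0.4, "dy": -0.5, "dz": 0, "ax": 0, "ay": 0, "az": 0, "gripper": -1},
    {"dx": -0.4, "dy": -0.5, "dz": 0, "ax": 0, "ay": 0, "az": 0, "gripper": -1},
    {"dx": -0.4, "dy": -0.5, "dz": 0, "ax": 0, "ay": 0, "az": 0, "gripper": -1}
  ]
}}

```text
time: 10.7
eef_pos: [0.458, -0.1362, 0.2736]
tcp_rot: [0.995, 0.1, -0.0, -0.001]
contact_force: [0.5, 0.3, 0.5]
opening: 0.12
finger_force: 40.3
```

```bash
python3 - <<'E'
from cap import *
s=get_state();c=cam("wrist");print(s["eef_pos"],R.from_quat(s["tcp_rot"]).as_matrix().round(3).tolist(),s["opening"],s["time"])
np.savez("wv.npz",f=c["frame"],d=c["depth"],E=c["E"],K=c["camera_matrix"])
P=pts(c);q=P.reshape(-1,3);m=(abs(q[:,2]-.0965)<.005)&(np.hypot(*(q[:,:2]-C).T)<.04);k=q[m]
A=np.c_[2*k[:,:2],np.ones(len(k))];x=np.linalg.lstsq(A,(k[:,:2]**2).sum(1),rcond=None)[0]
print("rim",len(k),x[:2],np.sqrt(x[2]+x[0]**2+x[1]**2),k[:,2].mean())
# bar in tool frame
Rt=R.from_quat(s["tcp_rot"]).as_matrix();t=(q-s["eef_pos"])@Rt;g=c["frame"].max(-1).ravel()
b=t[(abs(t[:,1])<.005)&(t[:,2]>.0)&(t[:,2]<.04)&(abs(t[:,0])<.04)]
print("bar x,z range",len(b),np.percentile(b,[2,50,98],axis=0).round(4).tolist())
cv2.imwrite("pics/w7.png",c["frame"])
E
```

```text
[ 0.45801099 -0.136229    0.27356829] [[0.98, 0.2, -0.0], [0.2, -0.98, 0.001], [0.0, -0.001, -1.0]] 0.11984156314521552 10.7
rim 849 [ 0.50526638 -0.20173924] 0.027670544124036252 0.09534111312492059
bar x,z range 1600 [[-0.0139, -0.0047, 0.0054], [0.0062, -0.0003, 0.0194], [0.0211, 0.0048, 0.0285]]
```

View pics/w7.png

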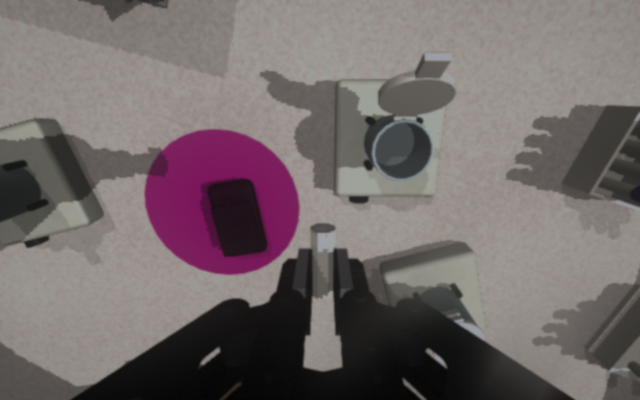

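The vial mouth at (402,147) gives a rim centre of (0.505,-0.202). I centre the bar over it, lower to the rim and release.

Call:
{"method": "jog_arm", "body": {
  "increments": [
    {"dx": 0.2, "dy": -0.3, "dz": 0, "ax": 0, "ay": 0, "az": 0, "gripper": -1},
    {"dx": 0.366, "dy": -0.552, "dz": -0.2, "ax": 0, "ay": 0, "az": 0, "gripper": -1},
    {"dx": 0.366, "dy": -0.552, "dz": -0.5, "ax": 0, "ay": 0, "az": 0, "gripper": -1},
    {"dx": 0.366, "dy": -0.552, "dz": -0.75, "ax": 0, "ay": 0, "az": 0, "gripper": -1},
    {"dx": 0.366, "dy": -0.552, "dz": -0.85, "ax": 0, "ay": 0, "az": 0, "gripper": -1},
    {"dx": 0.366, "dy": -0.552, "dz": -0.85, "ax": 0, "ay": 0, "az": 0, "gripper": -1}
  ]
}}

```text
time: 11.35
eef_pos: [0.5013, -0.2018, 0.1698]
tcp_rot: [0.995, 0.101, -0.002, -0.002]
contact_force: [-0.2, 0.1, -0.7]
opening: 0.12
finger_force: 40.3
```

Call:
{"method": "jog_arm", "body": {
  "increments": [
    {"dx": 0, "dy": 0, "dz": -0.3, "ax": 0, "ay": 0, "az": 0, "gripper": -1},
    {"dx": 0, "dy": 0, "dz": -0.39, "ax": 0, "ay": 0, "az": 0, "gripper": -1},
    {"dx": 0, "dy": 0, "dz": -0.39, "ax": 0, "ay": 0, "az": 0, "gripper": -1},
    {"dx": 0, "dy": 0, "dz": -0.39, "ax": 0, "ay": 0, "az": 0, "gripper": -1}
  ]
}}

```text
time: 11.75
eef_pos: [0.5027, -0.2041, 0.127]
tcp_rot: [0.995, 0.1, 0.001, 0.001]
contact_force: [-0.3, 0.1, -0.1]
opening: 0.122
finger_force: 40.3
```

Call:
{"method": "jog_arm", "body": {
  "increments": [
    {"dx": 0, "dy": 0.01, "dz": 0, "ax": 0, "ay": 0, "az": 0, "gripper": -0.4},
    {"dx": 0, "dy": 0.01, "dz": 0, "ax": 0, "ay": 0, "az": 0, "gripper": -0.4},
    {"dx": 0, "dy": 0.01, "dz": 0, "ax": 0, "ay": 0, "az": 0, "gripper": -0.4},
    {"dx": 0, "dy": 0.01, "dz": 0, "ax": 0, "ay": 0, "az": 0, "gripper": -0.4},
    {"dx": 0, "dy": 0.01, "dz": 0.3, "ax": 0, "ay": 0, "az": 0, "gripper": -0.4},
    {"dx": -0.3, "dy": 0, "dz": 0.7, "ax": 0, "ay": 0, "az": 0, "gripper": -0.4},
    {"dx": -0.5, "dy": 0, "dz": 1, "ax": 0, "ay": 0, "az": 0, "gripper": -1},
    {"dx": -0.5, "dy": 0, "dz": 1, "ax": 0, "ay": 0, "az": 0, "gripper": -1},
    {"dx": -0.5, "dy": 0, "dz": 1, "ax": 0, "ay": 0, "az": 0, "gripper": -1}
  ]
}}

```text
time: 12.65
eef_pos: [0.442, -0.2044, 0.2474]
tcp_rot: [0.995, 0.1, 0.002, 0.001]
contact_force: [0.8, 0.6, 0.2]
opening: -0.001
finger_force: 0.0
```

```bash
python3 - <<'E'
from cap import *
s=get_state();print(s["eef_pos"],s["opening"],s["time"])
c=look("wrist");f=c["frame"];cv2.imwrite("pics/w8.png",cv2.resize(f[50:250,200:440],None,fx=3,fy=3,interpolation=3))
E
```

```text
[ 0.44200629 -0.20438205  0.24738454] -0.0008093703964963414 12.65
wrist 1894
   2.3 6.1
   7.3 14.3
   11.3 21.9
   14.4 28.8
   18.6 34.2
   20.2 39.9
   23.5 44.8
   27.1 49.6
   27.6 52.6
   31.5 56.6
   33.3 60.4
   34.9 63.9
   36.9 67.8
```

View pics/w8.png

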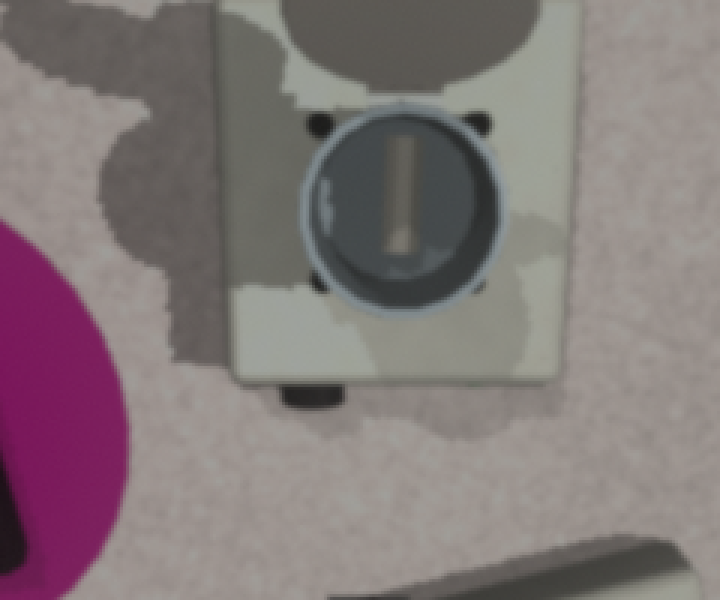

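The bar lies in the vial, crop (400,195). To close the cap, I take the shut fingers behind it and swing it over.

Call:
{"method": "jog_arm", "body": {
  "increments": [
    {"dx": 0.36, "dy": 0.05, "dz": 0.1, "ax": 0, "ay": 0, "az": 0, "gripper": -1},
    {"dx": 0.72, "dy": 0.1, "dz": 0.1, "ax": 0, "ay": 0, "az": 0, "gripper": -1},
    {"dx": 1, "dy": 0.15, "dz": 0.1, "ax": 0, "ay": 0, "az": 0, "gripper": -1},
    {"dx": 1, "dy": 0.15, "dz": 0.1, "ax": 0, "ay": 0, "az": 0, "gripper": -1}
  ]
}}

```text
time: 13.1
eef_pos: [0.5643, -0.1845, 0.2539]
tcp_rot: [0.995, 0.102, -0.002, -0.002]
contact_force: [0.4, 0.6, -1.1]
opening: -0.002
finger_force: 0.0
```

Call:
{"method": "jog_arm", "body": {
  "increments": [
    {"dx": 0.25, "dy": 0.03, "dz": 0, "ax": 0, "ay": 0, "az": 0, "gripper": -1},
    {"dx": 0.46, "dy": 0.06, "dz": -0.1, "ax": 0, "ay": 0, "az": 0, "gripper": -1},
    {"dx": 0.46, "dy": 0.06, "dz": -0.4, "ax": 0, "ay": 0, "az": 0, "gripper": -1},
    {"dx": 0.46, "dy": 0.06, "dz": -0.65, "ax": 0, "ay": 0, "az": 0, "gripper": -1},
    {"dx": 0.46, "dy": 0.06, "dz": -0.65, "ax": 0, "ay": 0, "az": 0, "gripper": -1},
    {"dx": 0.46, "dy": 0.06, "dz": -0.65, "ax": 0, "ay": 0, "az": 0, "gripper": -1}
  ]
}}

```text
time: 13.7
eef_pos: [0.6161, -0.1783, 0.1776]
tcp_rot: [0.995, 0.1, -0.002, -0.001]
contact_force: [0.9, -0.3, 1.2]
opening: -0.002
finger_force: 0.0
```

Call:
{"method": "jog_arm", "body": {
  "increments": [
    {"dx": -0.15, "dy": -0.03, "dz": 0.01, "ax": 0, "ay": 0, "az": 0, "gripper": -1},
    {"dx": -0.3, "dy": -0.06, "dz": 0.02, "ax": 0, "ay": 0, "az": 0, "gripper": -1},
    {"dx": -0.42, "dy": -0.085, "dz": 0.025, "ax": 0, "ay": 0, "az": 0, "gripper": -1},
    {"dx": -0.515, "dy": -0.105, "dz": 0.025, "ax": 0, "ay": 0, "az": 0, "gripper": -1},
    {"dx": -0.637, "dy": -0.129, "dz": 0.025, "ax": 0, "ay": 0, "az": 0, "gripper": -1},
    {"dx": -0.76, "dy": -0.154, "dz": -0.008, "ax": 0, "ay": 0, "az": 0, "gripper": -1},
    {"dx": -0.866, "dy": -0.176, "dz": -0.067, "ax": 0, "ay": 0, "az": 0, "gripper": -1},
    {"dx": -0.866, "dy": -0.176, "dz": -0.067, "ax": 0, "ay": 0, "az": 0, "gripper": -1}
  ]
}}

```text
time: 14.5
eef_pos: [0.5122, -0.2003, 0.1722]
tcp_rot: [0.995, 0.1, 0.0, 0.0]
contact_force: [0.1, 0.6, 0.2]
opening: 0.003
finger_force: 0.0
```

Call:
{"method": "jog_arm", "body": {
  "increments": [
    {"dx": -0.088, "dy": -0.018, "dz": -0.09, "ax": 0, "ay": 0, "az": 0, "gripper": -1},
    {"dx": -0.15, "dy": -0.03, "dz": -0.2, "ax": 0, "ay": 0, "az": 0, "gripper": -1},
    {"dx": -0.15, "dy": -0.03, "dz": -0.2, "ax": 0, "ay": 0, "az": 0, "gripper": -1}
  ]
}}

```text
time: 14.8
eef_pos: [0.4931, -0.2028, 0.1447]
tcp_rot: [0.995, 0.1, -0.002, -0.001]
contact_force: [-0.8, 1.4, -0.3]
opening: 0.004
finger_force: 0.0
```

```bash
python3 - <<'E'
from cap import *
s=get_state();e=s["eef_pos"];print(e,(e[:2]-C)@X-.031,e[2]-.025-.0975,s["contact_force"],s["time"])
look("scene");look("wrist")
E
```

```text
[ 0.49311853 -0.2027852   0.14473454] -0.04280226680700121 0.02223453620328844 [-0.79373087  1.38921999 -0.34568343] 14.8
scene 176
   2.2 6.2
   -11.3 10.8
   -27.3 13.4
   -29.9 16.0
   -44.8 19.2
   -62.0 23.1
   -32.1 26.3
   -33.5 30.9
   -32.7 41.9
   -31.5 53.2
   -30.4 67.6
   -35.2 75.3
   -27.5 91.6
wrist 7754
   1.7 6.0
   -11.4 9.7
   -19.1 12.6
   -30.6 15.4
   -31.2 36.0
   -34.9 50.8
   -41.7 59.3
   -44.7 67.9
   -53.3 71.9
   -29.9 79.0
   -25.6 90.4
   -25.4 96.5
   -25.0 100.0
```

Call:
{"method": "jog_arm", "body": {
  "increments": [
    {"dx": -0.02, "dy": 0, "dz": -0.04, "ax": 0, "ay": 0, "az": 0, "gripper": -1},
    {"dx": -0.03, "dy": 0, "dz": -0.07, "ax": 0, "ay": 0, "az": 0, "gripper": -1},
    {"dx": -0.03, "dy": 0, "dz": -0.095, "ax": 0, "ay": 0, "az": 0, "gripper": -1},
    {"dx": -0.03, "dy": 0, "dz": -0.095, "ax": 0, "ay": 0, "az": 0, "gripper": -1}
  ]
}}

```text
time: 15.3
eef_pos: [0.4913, -0.2033, 0.1355]
tcp_rot: [0.995, 0.1, -0.0, -0.0]
contact_force: [-0.0, 0.6, 0.2]
opening: -0.001
finger_force: 0.0
```

Call:
{"method": "jog_arm", "body": {
  "increments": [
    {"dx": 0, "dy": 0, "dz": -0.017, "ax": 0, "ay": 0, "az": 0, "gripper": -1},
    {"dx": 0, "dy": 0, "dz": -0.017, "ax": 0, "ay": 0, "az": 0, "gripper": -1},
    {"dx": 0, "dy": 0, "dz": -0.017, "ax": 0, "ay": 0, "az": 0, "gripper": -1}
  ]
}}

```text
time: 15.6
eef_pos: [0.4914, -0.2031, 0.1336]
tcp_rot: [0.995, 0.1, -0.0, -0.0]
contact_force: [-0.4, 0.2, -0.2]
opening: -0.001
finger_force: 0.0
```

Call:
{"method": "jog_arm", "body": {
  "increments": [
    {"dx": 0, "dy": 0, "dz": -0.017, "ax": 0, "ay": 0, "az": 0, "gripper": -1},
    {"dx": 0, "dy": 0, "dz": -0.017, "ax": 0, "ay": 0, "az": 0, "gripper": -1}
  ]
}}

```text
time: 15.8
eef_pos: [0.4914, -0.2033, 0.1317]
tcp_rot: [0.995, 0.1, -0.0, -0.0]
contact_force: [0.2, -0.5, 0.9]
opening: -0.0
finger_force: 0.1
```

Call:
{"method": "jog_arm", "body": {
  "increments": [
    {"dx": 0, "dy": 0, "dz": -0.01, "ax": 0, "ay": 0, "az": 0, "gripper": -1},
    {"dx": 0, "dy": 0, "dz": -0.01, "ax": 0, "ay": 0, "az": 0, "gripper": -1}
  ]
}}

```text
time: 16.0
eef_pos: [0.4914, -0.2033, 0.1306]
tcp_rot: [0.995, 0.1, -0.0, -0.0]
contact_force: [-1.0, 0.3, 0.7]
opening: 0.003
finger_force: 0.3
```

```bash
python3 - <<'E'
from cap import *
s=get_state();e=s["eef_pos"];print(e,e[2]-.025-.0975,s["contact_force"],s["time"])
look("scene")
E
```

```text
[ 0.4914355  -0.20334678  0.13058468] 0.008084679241725151 [-1.0320477   0.3093811   0.66887244] 16.0
scene 151
   -17.5 6.1
   -16.5 6.8
   -31.4 7.5
   -66.4 8.1
   -20.0 9.4
   -40.6 11.2
   -33.7 21.3
   -35.4 32.3
   -33.1 41.8
   -33.8 54.2
   -34.4 63.3
   -27.9 80.6
   -31.8 89.4
```

Nearly shut. I press in sub-millimetre steps until the force shows.

Call:
{"method": "jog_arm", "body": {
  "increments": [
    {"dx": 0, "dy": 0, "dz": -0.01, "ax": 0, "ay": 0, "az": 0, "gripper": -1},
    {"dx": 0, "dy": 0, "dz": -0.01, "ax": 0, "ay": 0, "az": 0, "gripper": -1}
  ]
}}

```text
time: 16.25
eef_pos: [0.4915, -0.2034, 0.1304]
tcp_rot: [0.995, 0.1, -0.0, -0.0]
contact_force: [-3.9, 1.0, 5.8]
opening: 0.002
finger_force: 2.9
```

Call:
{"method": "jog_arm", "body": {
  "increments": [
    {"dx": 0, "dy": 0, "dz": -0.008, "ax": 0, "ay": 0, "az": 0, "gripper": -1},
    {"dx": 0, "dy": 0, "dz": -0.008, "ax": 0, "ay": 0, "az": 0, "gripper": -1}
  ]
}}

```text
time: 16.45
eef_pos: [0.4915, -0.2034, 0.1303]
tcp_rot: [0.995, 0.1, -0.0, -0.0]
contact_force: [-4.5, 1.6, 9.4]
opening: 0.007
finger_force: 4.9
```

The cap is seated: the position has stopped and the force rises to 9 N. Lift away and check.

Call:
{"method": "jog_arm", "body": {
  "increments": [
    {"dx": 0, "dy": 0, "dz": 0.2, "ax": 0, "ay": 0, "az": 0, "gripper": -1},
    {"dx": 0, "dy": 0, "dz": 0.6, "ax": 0, "ay": 0, "az": 0, "gripper": -1},
    {"dx": -0.3, "dy": 0, "dz": 1, "ax": 0, "ay": 0, "az": 0, "gripper": -1},
    {"dx": -0.3, "dy": 0, "dz": 1, "ax": 0, "ay": 0, "az": 0, "gripper": -1},
    {"dx": -0.3, "dy": 0, "dz": 1, "ax": 0, "ay": 0, "az": 0, "gripper": -1}
  ]
}}

```text
time: 16.95
eef_pos: [0.4558, -0.2039, 0.2505]
tcp_rot: [0.995, 0.1, 0.002, 0.002]
contact_force: [-0.2, 0.8, -0.7]
opening: -0.0
finger_force: 0.0
```

```bash
python3 - <<'E'
from cap import *
c=cam("wrist");q=pts(c).reshape(-1,3);d=q[:,:2]-C;a=d@X;b=d@Y
m=(abs(q[:,2]-.105)<.015)&(np.hypot(a,b)<.028)&(np.abs(b)<.02);print("plane slope",np.polyfit(a[m],q[m,2],1),m.sum())
t=(abs(b)<.006)&(a<-.035)&(a>-.047)&(abs(q[:,2]-.105)<.02);print("tab z",np.median(q[t,2]),t.sum())
print(get_state()["contact_force"],get_state()["time"])
E
python3 m.py
```

```text
plane slope [0.00050964 0.10430088] 3105
tab z 0.10316443657458776 192
[-0.66831441 -0.35529705 -0.7606778 ] 17.0
disc [ 0.50539967 -0.20213884] 0.10426087252058253 4361 tab [ 0.46386094 -0.21036842  0.10318506] 418 0.04234609266672029 yaw 11.206214930302968
[ 0.45513341 -0.20300112  0.24703402] [[0.98, 0.199, -0.001], [0.199, -0.98, 0.001], [-0.001, -0.001, -1.0]] 0.0015560467510881979 [-0.95930104 -0.69036021  0.15295687] 17.05 0.025
```

The cap is flat, with slope 0.0005 and tab height equal to its original shut reading (0.1032). Signing off.

```bash
python3 -c "
from plant import job
print(job.sign_off())"
```

```text
the job is handed in; nothing more can be done
None
```

The job is handed in at about 17 s on the robot's clock: the long bar is in the vial and the cap is pressed shut at about 9 N, back level at its original height; the other two bars were still in place when last seen, and I did not touch the mouse or the rack.

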